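# Fold the loaf bin's hatch flap and tuck it under its lip

## Task

Close the hatch on top of the bamboo loaf bin: with the fingertips, fold the open hinged flap down flat over the hatch, then, pressing on it, push it away from its hinge until its red edge is tucked fully home beneath the steel lip and it stays shut by itself. Only press and push on the flap's outer face, without pinching it or pushing on its white inner face. Leave the bowl, the glass cup and the blue plastic lid where they are, and finish with the robot clear of everything.

Things in the scene. Friction and masses are not known exactly. Their poses are not given: they have to be found in the camera images.
- bin: bamboo loaf bin, a box 240 (x) x 340 (y) x 150 mm high, fixed, standing 6 to 50 mm above the counter on steel feet; origin at the centre of the box's underside, x from the flap's hinge towards the steel lip, z up. Its top, at bin z 150 mm, has a 90 x 100 mm hatch hole (x -70 to 20 mm). Two steel hinge guides (45 x 4 mm, to z 163 mm) stand at x -70, y +-68 mm
- lip_edge (a point): middle of the lip's edge that faces the hinge, at bin (53.5, 0, 160) mm. The lip is a fixed steel strip 100 mm wide (y); its flat overhang spans bin x 58 to 78 mm with its underside at z 160 mm and its top at z 162.5 mm; the edge in front of it (x 53 to 58) is bent up a little (to about z 166 mm) as a lead-in
- flap_hinge (a point): middle of the flap's hinge axis, which runs along bin y at bin x -80 mm + flap_slide, z 154.5 mm. This point turns with the flap: its x runs from the hinge to the red edge, its z out of the flap's outer face (up when the flap is flat)
- flap_step (a point): point on the flap's outer face 65 mm from the hinge, at the foot of the step; axes as flap_hinge. A dark block 116 mm wide and 7 mm high covers 65 to 100 mm from the hinge on the outer face: its side nearest the hinge is the step that fingertips can push against. Flat, the plate's top is at bin z 157 mm and the block's top at 164 mm
- flap_edge (a point): middle of the tip of the flap's red edge, 130 mm from the hinge; axes as flap_hinge. The flap is a wooden plate 5 mm thick, 120 mm wide, 6 to 106 mm from the hinge, whose axis is in its mid-thickness; then the red edge, 80 mm wide, to 130 mm. With flap_slide 0 and the flap flat the tip lies at bin x 50 mm, just short of the lip
- flap (a joint): fold angle, rad: 0 flat over the hatch, 1.57 upright, 1.75 the open stop. Begins open (1.1 to 1.7) and stays where it is; a crease spring and friction resist folding with up to about 0.11 N m, and a flat flap let go before it is tucked springs up to about 0.6. Tucked, it rests against the lip at about 0.025
- flap_slide (a joint): travel of the hinge rod and flap along bin +x in its slots, m: begins near 0 (0 to 0.003), 0.022 at the stop, with the flap fully beneath the lip. About 5 N of friction; it stays where it is left. Above about 0.005 the flap no longer folds flat, as its red edge meets the lip
- flap_inner: white liner 85 x 90 x 1 mm on the flap's inner face, 13 to 98 mm from the hinge, which faces the hatch; origin on the hinge axis, axes as flap_hinge. Not to be pressed or pinched
- bowl: green ceramic bowl, 136 mm across, 60 mm high, loose on the counter; origin under its centre
- cup: glass cup, 72 mm across, 90 mm high, loose on the counter; origin under its centre
- tub_lid: blue plastic lid, 80 mm across, 18 mm high, lying loose on the bin's top beside the flap, at bin y about 120 mm; origin under its centre

How it is judged:
By the outcome, as a careful person would: the job done as asked, in the order asked, and still so for the second after the job is handed in, with the robot touching nothing.
It also fails if it takes over 45 s, if anything falls off the work surface, if the arm or the gripper's body presses on something with over 40 N, if the wrist force passes 120 N, or if a joint passes its speed limit or range.

## Robot

A 7-joint arm with a two-finger parallel gripper is mounted at the origin on the work surface. World frame = base frame: x ahead of the robot, y to its left, z up, the work surface at z = 0. Lengths are in m, angles in rad, forces in N, time in s.
With the tool pointing down it reaches from about 0.425 to 0.95 m from the base axis. Payload 4.7 kg.
Tool frame: the origin (TCP) lies on the centre line of the jaws, within the pads' length; the fingertips stand 19 mm ahead of it and the grasp point (between the pads) is the TCP; x points along the fingers, z is the direction in which the jaws open and shut, and the axes are right-handed (so a half turn about x gives the same grasp; the last joint's range is limited). The gripper opens to 85 mm and grips with 20 to 120 N. Pads are 22 mm wide; open, the fingers measure 114 mm over their backs; the gripper's body (76 mm by 85 mm) begins 54 mm behind the grasp point. The pads swing forward as they close: fully open they stand 13 mm farther back than shut.
Start: joints at [-1.325, 0.469, -0.049, 1.532, 0.024, 1.141, -0.082], TCP at [0.183, 0.65, 0.25] pointing down, gripper open.
Joint ranges: [-2.59, 2.59], [-0.33, 1.99], [-1.39, 1.29], [0.1, 2.45], [-1.04, 4.18], [0.21, 1.99], [-2.66, 2.66]. Speed limits (rad/s): [2.57, 2.57, 3.14, 3.14, 3.14, 3.14, 3.14].

## Interface

Orientations are given as a 3x3 rotation matrix whose columns are the frame's x, y, z axes.
In Python, from workcell import readout, cams, workorder, spotter gives the robot as it stands.
- The arm moves only by the tool apply_moves, never from a script. Its argument "targets" is a list of rows, each an object with "twist": the turn, a rotation vector about the tool's x, y, z in units of 6 degrees (1.0 is 6 degrees), a list of three; "offset": the shift along the tool's x, y, z in units of 50 mm (1.0 is 50 mm), a list of three; "grip": the closure, from -1 (fully open) to 1 (shut), so that 0 is half open. In form: [{"twist": [ax, ay, az], "offset": [tx, ty, tz], "grip": grip}, ...]. A call has 1 to 8 rows; each row shifts and turns the pose as measured when the row begins, along the tool's axes as they then stand; what a row does not reach is not made up. A row lasts 1/10 s, in which the tool goes at most 50 mm and 8.59 degrees, less where a joint would pass 70% of its speed; a pose out of reach is approached as far as the arm can. A call is refused whole if a number of a shift passes 1 or a number of a turn 1, either way. A call with a gripper value outside its range is refused whole. The fingers move at their own pace and stop on an object; "squeeze" is the grip in N (left out, the last holds). Time passes only in rows, so rows that do not move let the fingers close. It gives the time, the measured TCP pose, the force and the opening at its end, in the units of the state.
- readout.observe(): the state, without advancing time (a new reading comes with each control period).
- cams.camera(name): name is "side" or "top" or "wrist"; returns the picture (480x640x3 uint8, red, green, blue); there is no depth.
- cams.camera_info(name): a dict with "fx", "fy", "cx", "cy" (pixels), "camera_from_world" (4x4, takes a point from world to camera coordinates); the wrist camera has in their place "tool_from_camera" (4x4, takes a point from camera to tool coordinates, whose origin is the TCP and whose axes are the tool frame's). Camera axes: x right, y up, looking along -z (the intrinsics and any distortion apply to the point x, -y, -z); pixel columns grow to the right and rows downward; lengths in m; the calibration is good to about 2 mm. A picture is of the moment at which its call begins: read the wrist's pose just before it. camera_info takes no time and is no camera call.
- workorder.job_done(): hands the job in, once; it reports no verdict.
Trained networks look in the newest picture that a camera, given by its name, has taken for a name from the list of things; names that differ only in an ending like _2 or _b are one class to them, and where a whole thing is asked for, a point or a joint stands for the part that bears it (a point fixed in the world has none). Each returns a list of dicts, best first, with "p" (0 to 1); they miss things now and then, are a little off and sometimes report something else, mostly with a low value. They report only what shows in the picture. A call takes as long as a camera call.
- spotter.trace(camera, thing): "region" (480x640 bool, what is visible of it) and "at" ([column, row] in pixels, amid what is visible of it).
The state is a dict: "t": time; "joint_pos": joint angles; "dq": joint speeds; "joint_efforts": joint torques, N m; "eef_pos": TCP position; "tool_rot": TCP orientation; "ft_force": force on the tool from outside, world axes, zero at the start; "ft_torque": the same for the moment, N m; "width": finger opening in m.
Only numpy, scipy, OpenCV 4.12 (cv2) and the standard library are available. Lean on these libraries where they do the work, as an engineer would, in place of code of your own. Each camera call takes 0.05 s, during which the arm holds its last target. There are 200 camera calls.

## Working session

There is one attempt and no reset: what is moved stays moved. The work goes in short steps, Python scripts to look and compute and a tool call to move; the robot and the scene stay as the last step left them, time stands still between calls to the robot, and variables do not carry over. Pictures are saved under pics/ and viewed, about 8 in all and at most 12, crops included, and the job is handed in when it is done.

Besides the shell and the picture viewer there is one more tool, called after "Request:" as a command line: name --argument value ..., lists and objects as JSON in quotes. apply_moves: Moves the arm, as the interface text tells. Its arguments: {"type":"object","properties":{"targets":{"type":"array","items":{"type":"object","properties":{"twist":{"type":"array","items":{"type":"number"}},"offset":{"type":"array","items":{"type":"number"}},"grip":{"type":"number"}}}},"squeeze":{"type":"number"}},"required":["targets"]}

```bash
mkdir -p pics; ls; python3 - <<'E'
from workcell import readout,cams,spotter
import cv2,numpy as np
np.set_printoptions(precision=4,suppress=True)
s=readout.observe();print({k:np.round(v,3).tolist() for k,v in s.items()})
ims=[]
for c in("side","top"):
    im=cams.camera(c);cv2.imwrite(f"pics/{c}0.png",im[:,:,::-1])
    i=cams.camera_info(c);print(c,i)
    for t in("bin","flap_edge","flap_inner","flap","bowl","cup","tub_lid"):
        for d in spotter.trace(c,t)[:1]:
            ys,xs=np.nonzero(d["region"]);print(c,t,round(d["p"],2),np.round(d["at"]),xs.min(),xs.max(),ys.min(),ys.max())
print(cams.camera_info("wrist"))
E
```

```text
pics
{'t': 0.0, 'joint_pos': [-1.325, 0.469, -0.049, 1.534, 0.024, 1.141, -0.082], 'dq': [-0.001, 0.001, 0.001, 0.002, 0.001, 0.002, -0.001], 'joint_efforts': [-0.0, -51.031, -0.047, -23.771, 0.011, 0.007, -0.0], 'eef_pos': [0.183, 0.649, 0.249], 'tool_rot': [[-0.0, -0.962, 0.271], [-0.002, 0.271, 0.962], [-1.0, -0.0, -0.002]], 'ft_force': [0.247, 0.907, -0.26], 'ft_torque': [0.047, -0.04, 0.031], 'width': 0.086}
side {'fx': 441.73545747504176, 'fy': 441.73545747504176, 'cx': 329.47145027107393, 'cy': 233.2239212595183, 'camera_from_world': array([[ 0.9932, -0.1147,  0.0212, -0.5204],
       [ 0.0531,  0.6063,  0.7934, -0.1953],
       [-0.1039, -0.7869,  0.6083, -0.9123],
       [ 0.    ,  0.    ,  0.    ,  1.    ]])}
side bin 0.85 [396. 349.] 303 508 237 462
side flap_edge 0.69 [350. 280.] 331 360 239 337
side flap 0.82 [350. 283.] 331 360 239 336
side bowl 0.83 [397. 475.] 375 425 471 479
side cup 0.96 [292. 268.] 281 312 244 292
side tub_lid 0.69 [391. 252.] 370 410 240 269
top {'fx': 496.3786337692778, 'fy': 496.3786337692778, 'cx': 316.584578873575, 'cy': 241.9517816554198, 'camera_from_world': array([[-0.0166, -0.9995, -0.0267,  0.0819],
       [ 0.9864, -0.0208,  0.1628, -0.5442],
       [-0.1633, -0.0237,  0.9863, -1.0481],
       [ 0.    ,  0.    ,  0.    ,  1.    ]])}
top bin 0.42 [552. 223.] 522 585 193 253
top flap_edge 0.69 [444. 229.] 405 481 222 240
top flap 0.69 [445. 233.] 405 481 221 240
top bowl 0.76 [552. 222.] 522 586 193 253
top cup 0.74 [308. 277.] 291 324 262 295
{'fx': 341.59255486868204, 'fy': 341.59255486868204, 'cx': 318.79464268188156, 'cy': 238.0228977532969, 'tool_from_camera': array([[ 0.0006,  0.3023, -0.9532, -0.1232],
       [ 0.0004,  0.9532,  0.3023,  0.0787],
       [ 1.    , -0.0006,  0.0004,  0.0003],
       [ 0.    ,  0.    ,  0.    ,  1.    ]])}
```

View pics/side0.png

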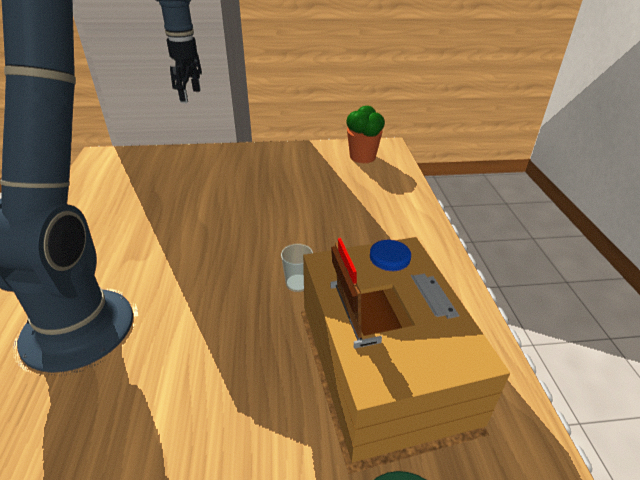

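View pics/top0.png

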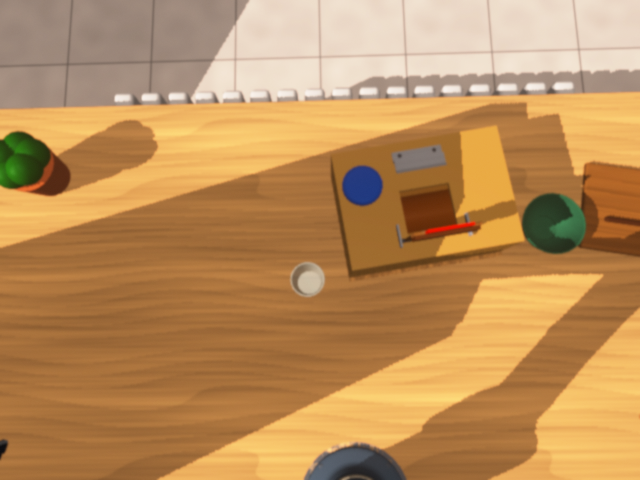

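The side view shows the bin's top corners at about (304,253), (417,238), (508,375) and (352,410). The flap is near upright and its red edge runs from (339,240) to (356,280). In the top view the corners are about (331,158), (498,127), (525,241) and (350,277), with the lid left of the flap at (362,186) and the bowl at (552,222). I'll fit the bin pose and check it with an overlay.

```bash
cat > h.py <<'E'
import numpy as np,cv2
from workcell import cams
from scipy.optimize import least_squares
np.set_printoptions(precision=4,suppress=True)
I={c:cams.camera_info(c) for c in("side","top")}
def proj(c,P):
    i=I[c];T=i["camera_from_world"];p=np.atleast_2d(P)@T[:3,:3].T+T[:3,3]
    return np.c_[i["fx"]*p[:,0]/-p[:,2]+i["cx"],i["fy"]*-p[:,1]/-p[:,2]+i["cy"]]
def b2w(q,P):
    x,y,th,z0=q[:4];c,s=np.cos(th),np.sin(th)
    return np.atleast_2d(P)@np.array([[c,-s,0],[s,c,0],[0,0,1]]).T+[x,y,z0]
def flp(a,sl,s,y,z): # flap coords -> bin (fold a opens upward)
    s,y,z=np.broadcast_arrays(s,y,z)
    return np.c_[-.08+sl+s*np.cos(a)-z*np.sin(a),y,.1545+s*np.sin(a)+z*np.cos(a)]
C=np.array([[.12,.17,.15],[.12,-.17,.15],[-.12,-.17,.15],[-.12,.17,.15]])
E
python3 - <<'E'
from h import *
sp=np.array([[417,238],[508,375],[352,410],[304,253]],float);tp=np.array([[331,158],[498,127],[525,241],[350,275]],float)
f=lambda q:np.r_[(proj("side",b2w(q,C))-sp).ravel(),(proj("top",b2w(q,C))-tp).ravel()]
r=least_squares(f,[.6,-.1,.17,.03],loss="soft_l1",f_scale=2);q=r.x;print(q,f(q).reshape(-1,2))
# red tip
g={}
for c in I:
    im=cv2.imread(f"pics/{c}0.png");m=((im[:,:,2]>170)&(im[:,:,1]<60)&(im[:,:,0]<60)).astype(np.uint8)
    n,l,st,_=cv2.connectedComponentsWithStats(m);k=1+np.argmax(st[1:,4]);g[c]=l==k
    ys,xs=np.nonzero(g[c]);print(c,st[k]);print(cv2.boxPoints(cv2.minAreaRect(np.c_[xs,ys].astype(np.int32))))
# fit fold angle by red-region centroid
cen=lambda a:flp(a,0.0015,np.array([106,130,130,106])/1e3,np.array([40,40,-40,-40])/1e3,0)
for a in np.arange(1.1,1.76,.1):
    print(round(a,2),[proj(c,b2w(q,cen(a))).round(0).tolist() for c in I])
np.save("q.npy",q)
out=[]
for c,(x0,y0,w,h) in {"side":(270,220,260,210),"top":(300,110,240,180)}.items():
    im=cv2.imread(f"pics/{c}0.png");S=3
    im=cv2.resize(im[y0:y0+h,x0:x0+w],None,fx=S,fy=S,interpolation=cv2.INTER_CUBIC)
    def poly(P,col):
        cv2.polylines(im,[((proj(c,b2w(q,P))-[x0,y0])*S).astype(int)],True,col,1)
    poly(C,(255,255,0))
    z=.1625;poly([[.058,.05,z],[.078,.05,z],[.078,-.05,z],[.058,-.05,z]],(0,255,0))
    z=.15;poly([[-.07,.05,z],[.02,.05,z],[.02,-.05,z],[-.07,-.05,z]],(255,0,255))
    poly(cen(1.5),(255,0,0))
    cv2.imwrite(f"pics/{c}1.png",im)
E
```

```text
[ 0.6097 -0.1494  0.1391  0.0122] [[-1.073  -1.0983]
 [-0.0947 -0.5841]
 [ 1.0515  0.2952]
 [-1.7285  0.8842]
 [ 0.5471 -3.4558]
 [-0.4175  1.071 ]
 [-0.8276  2.7356]
 [ 1.3115 -3.736 ]]
side [338 238  18  34 136]
[[336.8824 238.5294]
 [340.2783 236.9208]
 [356.1606 270.4502]
 [352.7647 272.0588]]
top [426 222  49  12 191]
[[425.3514 229.1081]
 [473.6757 221.0541]
 [474.3514 225.1081]
 [426.027  233.1622]]
1.1 [[[371.0, 250.0], [379.0, 238.0], [397.0, 271.0], [388.0, 283.0]], [[418.0, 204.0], [419.0, 195.0], [464.0, 188.0], [462.0, 197.0]]]
1.2 [[[366.0, 248.0], [372.0, 237.0], [390.0, 270.0], [383.0, 282.0]], [[419.0, 209.0], [420.0, 201.0], [466.0, 194.0], [464.0, 202.0]]]
1.3 [[[360.0, 248.0], [365.0, 236.0], [382.0, 269.0], [376.0, 281.0]], [[420.0, 214.0], [422.0, 208.0], [468.0, 200.0], [465.0, 207.0]]]
1.4 [[[354.0, 247.0], [357.0, 236.0], [374.0, 269.0], [370.0, 281.0]], [[422.0, 219.0], [424.0, 214.0], [470.0, 207.0], [467.0, 212.0]]]
1.5 [[[348.0, 248.0], [349.0, 236.0], [365.0, 269.0], [363.0, 282.0]], [[423.0, 225.0], [426.0, 221.0], [472.0, 214.0], [468.0, 218.0]]]
1.6 [[[341.0, 249.0], [341.0, 237.0], [357.0, 271.0], [356.0, 283.0]], [[424.0, 231.0], [427.0, 229.0], [474.0, 221.0], [470.0, 224.0]]]
1.7 [[[335.0, 250.0], [333.0, 239.0], [348.0, 272.0], [349.0, 284.0]], [[425.0, 237.0], [428.0, 236.0], [475.0, 229.0], [471.0, 230.0]]]
```

View pics/side1.png

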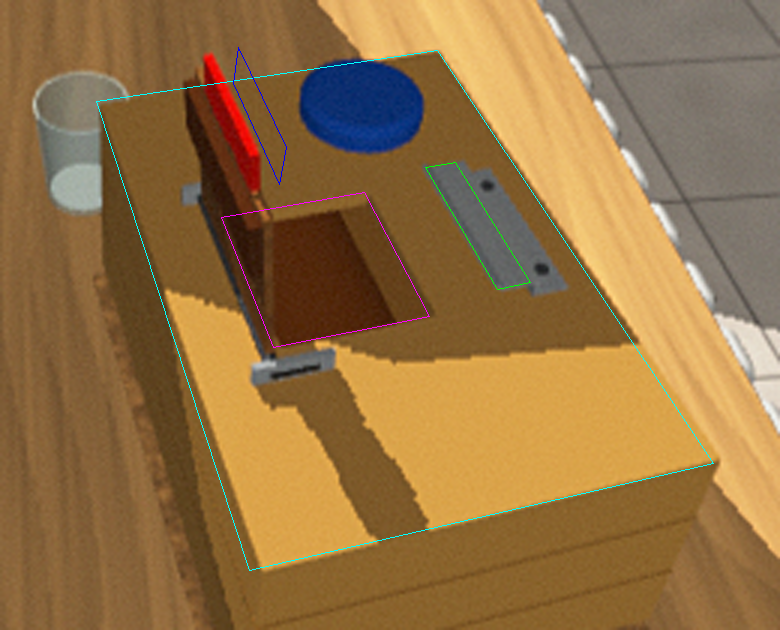

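View pics/top1.png

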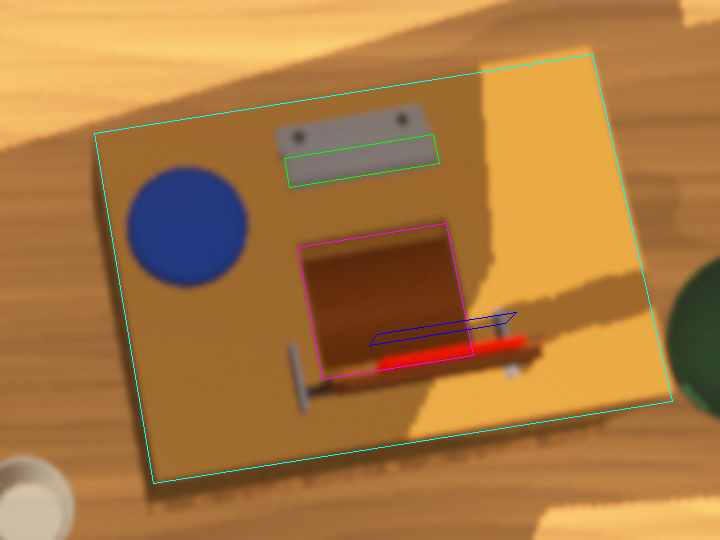

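The overlay agrees to about 2 mm: bin at (0.610, -0.149), yaw 0.139, underside at z 0.012, fold about 1.62. I'll turn the tool to line up with the bin, shut the fingers and go round behind the flap.

Request:
apply_moves --targets '[{"twist": [-0.99, 0, 0], "offset": [-0.6, 0, 0], "grip": 1}, {"twist": [-0.99, 0, 0], "offset": [-0.6, 0, 0], "grip": 1}, {"twist": [-0.99, 0, 0], "offset": [-0.6, 0, 0], "grip": 1}, {"twist": [-0.98, 0, 0], "offset": [-0.6, 0, 0], "grip": 1}]'

```text
t: 1.2
eef_pos: [0.1825, 0.6474, 0.3678]
tool_rot: [[-0.002, -0.988, -0.154], [-0.013, -0.154, 0.988], [-1.0, 0.004, -0.012]]
ft_force: [-0.1, -0.2, -0.9]
width: 0.0281
```

Request:
apply_moves --targets '[{"twist": [0, 0, 0], "offset": [0, -0.57, -0.8], "grip": 1}, {"twist": [0, 0, 0], "offset": [0, -0.57, -0.8], "grip": 1}, {"twist": [0, 0, 0], "offset": [0, -0.57, -0.8], "grip": 1}, {"twist": [0, 0, 0], "offset": [0, -0.57, -0.8], "grip": 1}, {"twist": [0, 0, 0], "offset": [0, -0.57, -0.8], "grip": 1}, {"twist": [0, 0, 0], "offset": [0, -0.57, -0.8], "grip": 1}, {"twist": [0, 0, 0], "offset": [0, -0.57, -0.8], "grip": 1}, {"twist": [0, 0, 0], "offset": [0, -0.57, -0.8], "grip": 1}]'

```text
t: 2.0
eef_pos: [0.4583, 0.3704, 0.3744]
tool_rot: [[-0.002, -0.985, -0.175], [0.004, -0.175, 0.985], [-1.0, 0.001, 0.005]]
ft_force: [1.2, 0.2, 0.8]
width: 0.0001
```

```bash
cat >> h.py <<'E'
q=np.load("q.npy")
def st():
    from workcell import readout
    s=readout.observe();c,n=np.cos(q[2]),np.sin(q[2]);R=np.array([[c,-n,0],[n,c,0],[0,0,1]])
    p=R.T@(np.array(s["eef_pos"])-[q[0],q[1],q[3]])
    print("t",round(s["t"],2),"TCP bin mm",(p*1e3).round(1),"F bin",(R.T@s["ft_force"]).round(2),"w",round(s["width"],4));print((R.T@s["tool_rot"]).round(3).tolist())
    return s,p
E
python3 -c "
from h import *
st()"
```

```text
t 2.0 TCP bin mm [-77.8 535.8 362.2] F bin [1.19 0.03 0.84] w 0.0001
[[-0.001, -0.999, -0.036], [0.004, -0.036, 0.999], [-1.0, 0.001, 0.005]]
```

Request:
apply_moves --targets '[{"twist": [0.34, 0, 0], "offset": [0, 0.17, -0.97], "grip": 1}, {"twist": [0, 0, 0], "offset": [0, 0.17, -0.97], "grip": 1}, {"twist": [0, 0, 0], "offset": [0, 0.17, -0.97], "grip": 1}, {"twist": [0, 0, 0], "offset": [0, 0.17, -0.97], "grip": 1}, {"twist": [0, 0, 0], "offset": [0, 0.17, -0.97], "grip": 1}, {"twist": [0, 0, 0], "offset": [0, 0.17, -0.97], "grip": 1}, {"twist": [0, 0, 0], "offset": [0, 0.17, -0.97], "grip": 1}, {"twist": [0, 0, 0], "offset": [0, 0.17, -0.97], "grip": 1}]'

```text
t: 2.8
eef_pos: [0.4475, -0.0296, 0.3729]
tool_rot: [[0.004, -0.991, -0.133], [0.005, -0.133, 0.991], [-1.0, -0.005, 0.005]]
ft_force: [0.2, 0.0, 0.5]
width: -0.0
```

```bash
python3 -c "
from h import *
st()"
```

```text
t 2.8 TCP bin mm [-144.   141.1  360.7] F bin [ 0.23 -0.03  0.54] w -0.0
[[0.005, -1.0, 0.006], [0.005, 0.006, 1.0], [-1.0, -0.005, 0.005]]
```

Request:
apply_moves --targets '[{"twist": [0, 0, 0], "offset": [0, 0.05, -0.94], "grip": 1}, {"twist": [0, 0, 0], "offset": [0, 0.05, -0.94], "grip": 1}, {"twist": [0, 0, 0], "offset": [0, 0.05, -0.94], "grip": 1}, {"twist": [0, 0, 0], "offset": [0, 0, 0], "grip": 1}, {"twist": [0, 0, 0], "offset": [0.67, 0, 0], "grip": 1}, {"twist": [0, 0, 0], "offset": [0.67, 0, 0], "grip": 1}, {"twist": [0, 0, 0], "offset": [0.66, 0, 0], "grip": 1}, {"twist": [0, 0, 0], "offset": [0, 0, 0], "grip": 1}]'

```text
t: 3.6
eef_pos: [0.4577, -0.1838, 0.2736]
tool_rot: [[0.016, -0.993, -0.118], [0.004, -0.118, 0.993], [-1.0, -0.016, 0.002]]
ft_force: [-1.5, -0.0, 0.1]
width: 0.0
```

```bash
python3 - <<'E'
from h import *
s,p=st()
im=cams.camera("side")[180:380,250:510];w=cams.camera("wrist")
cv2.imwrite("pics/a.png",np.hstack([cv2.resize(im,(390,300)),cv2.resize(w,(400,300))])[:,:,::-1])
E
```

```text
t 3.6 TCP bin mm [-155.2  -13.   261.3] F bin [-1.46  0.19  0.15] w 0.0
[[0.016, -1.0, 0.021], [0.002, 0.021, 1.0], [-1.0, -0.016, 0.002]]
```

View pics/a.png

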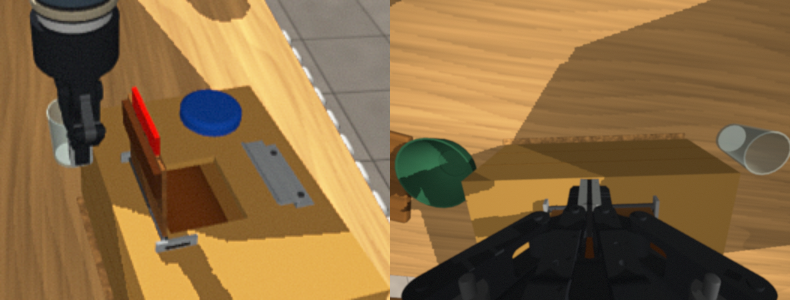

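The side view shows the fingers behind the flap, which is still open, and the cup, lid and bowl are undisturbed. Next I'll centre in y and push the flap along its arc.

Request:
apply_moves --targets '[{"twist": [-0.2, 0, 0], "offset": [0, -0.1, 0.26], "grip": 1}, {"twist": [0, 0, 0], "offset": [0, -0.4, 0], "grip": 1}, {"twist": [0, 0, 0], "offset": [0, -0.4, 0], "grip": 1}, {"twist": [0, 0, 0], "offset": [0, -0.4, 0], "grip": 1}, {"twist": [0, 0, 0], "offset": [0, -0.3, 0], "grip": 1}]'

```text
t: 4.2
eef_pos: [0.5449, -0.1558, 0.2908]
tool_rot: [[0.041, -0.988, -0.146], [0.004, -0.146, 0.989], [-0.999, -0.041, -0.002]]
ft_force: [-0.9, -0.3, -0.2]
width: 0.0004
```

```bash
python3 -c "
from h import *
st()"
```

```text
t 4.2 TCP bin mm [-65.    2.6 278.6] F bin [-0.9  -0.23 -0.18] w 0.0004
[[0.041, -0.999, -0.008], [-0.002, -0.008, 1.0], [-0.999, -0.041, -0.002]]
```

Request:
apply_moves --targets '[{"twist": [0, 0, 0.39], "offset": [0.1, -0.2, 0], "grip": 1}, {"twist": [0, 0, 0], "offset": [0.2, -0.25, 0], "grip": 1}, {"twist": [0, 0, 0], "offset": [0.2, -0.2, 0], "grip": 1}, {"twist": [0, 0, 0], "offset": [0, 0, 0], "grip": 1}]'

```text
t: 4.6
eef_pos: [0.5851, -0.1455, 0.2714]
tool_rot: [[0.013, -0.988, -0.156], [-0.002, -0.156, 0.988], [-1.0, -0.013, -0.004]]
ft_force: [-0.1, 0.9, 0.6]
width: 0.0001
```

```bash
python3 -c "
from h import *
st()"
```

```text
t 4.6 TCP bin mm [-23.8   7.2 259.1] F bin [0.04 0.9  0.59] w 0.0001
[[0.013, -1.0, -0.017], [-0.003, -0.017, 1.0], [-1.0, -0.013, -0.004]]
```

Request:
apply_moves --targets '[{"twist": [0.15, 0, 0.12], "offset": [0.2, -0.16, -0.1], "grip": 1}, {"twist": [0, 0, 0], "offset": [0.2, -0.14, 0], "grip": 1}, {"twist": [0, 0, 0], "offset": [0.22, -0.1, 0], "grip": 1}, {"twist": [0, 0, 0], "offset": [0.1, 0, 0], "grip": 1}, {"twist": [0, 0, 0], "offset": [0, 0, 0], "grip": 1}]'

```text
t: 5.1
eef_pos: [0.6079, -0.1462, 0.2362]
tool_rot: [[0.008, -0.99, -0.141], [-0.001, -0.141, 0.99], [-1.0, -0.007, -0.002]]
ft_force: [0.3, -0.1, 1.5]
width: -0.0
```

```bash
python3 - <<'E'
from h import *
s,p=st()
im=cams.camera("side")[180:380,250:510]
cv2.imwrite("pics/b.png",cv2.resize(im,(520,400))[:,:,::-1])
E
```

```text
t 5.1 TCP bin mm [ -1.3   3.4 224. ] F bin [ 0.24 -0.15  1.45] w -0.0
[[0.007, -1.0, -0.002], [-0.002, -0.002, 1.0], [-1.0, -0.007, -0.002]]
```

View pics/b.png

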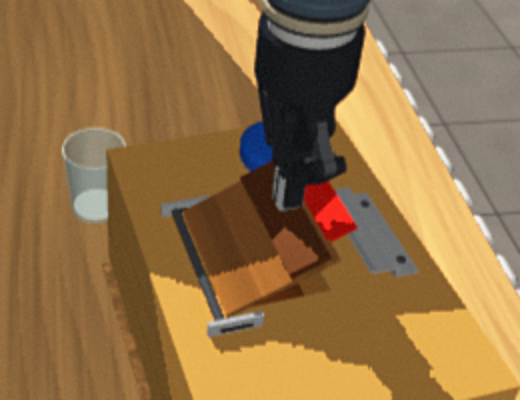

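The flap is now at about 0.45, with the fingertips on the dark block. I'll lift, step back behind the step and press on the plate there.

Request:
apply_moves --targets '[{"twist": [0, 0, 0.06], "offset": [-0.5, 0.1, 0], "grip": 1}, {"twist": [0, 0, 0], "offset": [-0.3, 0.5, 0], "grip": 1}, {"twist": [0, 0, 0], "offset": [0, 0.6, -0.05], "grip": 1}, {"twist": [0, 0, 0], "offset": [0, 0, 0], "grip": 1}]'

```text
t: 5.55
eef_pos: [0.5425, -0.1582, 0.2756]
tool_rot: [[-0.008, -0.99, -0.139], [-0.001, -0.139, 0.99], [-1.0, 0.008, -0.0]]
ft_force: [0.0, -0.4, -0.4]
width: -0.0004
```

```bash
python3 - <<'E'
from h import *
s,p=st()
im=cams.camera("side")[180:380,250:510]
cv2.imwrite("pics/c.png",cv2.resize(im,(520,400))[:,:,::-1])
E
```

```text
t 5.55 TCP bin mm [-67.7   0.6 263.4] F bin [-0.04 -0.41 -0.44] w -0.0004
[[-0.008, -1.0, -0.001], [-0.0, -0.001, 1.0], [-1.0, 0.008, -0.0]]
```

View pics/c.png

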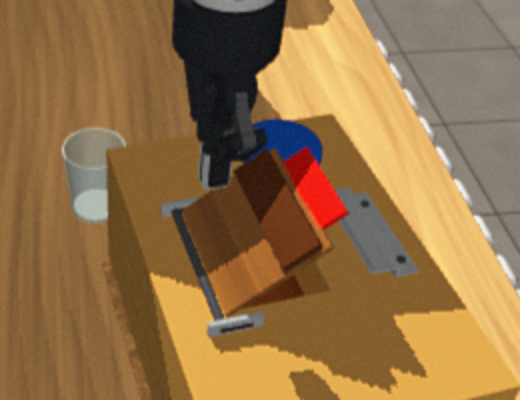

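Request:
apply_moves --targets '[{"twist": [0, 0, 0], "offset": [0.5, -0.26, 0], "grip": 1}, {"twist": [0, 0, 0], "offset": [0.4, 0, 0], "grip": 1}, {"twist": [0, 0, 0], "offset": [0, 0, 0], "grip": 1}, {"twist": [0, 0, 0], "offset": [0.2, -0.02, 0], "grip": 1}, {"twist": [0, 0, 0], "offset": [0.1, -0.02, 0], "grip": 1}]'

```text
t: 6.1
eef_pos: [0.5613, -0.1542, 0.2155]
tool_rot: [[-0.003, -0.99, -0.142], [-0.0, -0.142, 0.99], [-1.0, 0.003, -0.0]]
ft_force: [-0.1, 0.8, 0.3]
width: 0.0001
```

```bash
python3 -c "
from h import *
st()"
```

```text
t 6.1 TCP bin mm [-48.6   2.  203.2] F bin [-0.01  0.81  0.35] w 0.0001
[[-0.003, -1.0, -0.004], [-0.0, -0.004, 1.0], [-1.0, 0.003, -0.0]]
```

Request:
apply_moves --targets '[{"twist": [0, 0, 0], "offset": [0.15, -0.05, 0], "grip": 1}, {"twist": [0, 0, 0], "offset": [0.15, -0.04, 0], "grip": 1}, {"twist": [0, 0, 0], "offset": [0.12, -0.02, 0], "grip": 1}, {"twist": [0, 0, 0], "offset": [0.05, 0, 0], "grip": 1}]'

```text
t: 6.5
eef_pos: [0.5698, -0.1532, 0.1923]
tool_rot: [[0.003, -0.99, -0.143], [-0.001, -0.143, 0.99], [-1.0, -0.003, -0.001]]
ft_force: [-0.3, 0.5, 2.1]
width: -0.0
```

```bash
python3 -c "
from h import *
st()"
```

```text
t 6.5 TCP bin mm [-40.    1.8 180. ] F bin [-0.24  0.5   2.1 ] w -0.0
[[0.003, -1.0, -0.004], [-0.001, -0.004, 1.0], [-1.0, -0.003, -0.001]]
```

Request:
apply_moves --targets '[{"twist": [0, 0, 0], "offset": [0.06, 0, 0], "grip": 1}, {"twist": [0, 0, 0], "offset": [0.05, 0, 0], "grip": 1}]'

```text
t: 6.7
eef_pos: [0.5703, -0.1532, 0.1884]
tool_rot: [[0.004, -0.99, -0.143], [0.0, -0.143, 0.99], [-1.0, -0.004, -0.0]]
ft_force: [-5.0, 3.0, 22.9]
width: 0.0001
```

Request:
apply_moves --targets '[{"twist": [0, 0, 0], "offset": [0.05, 0, 0], "grip": 1}, {"twist": [0, 0, 0], "offset": [0.04, 0, 0], "grip": 1}]'

```text
t: 6.9
eef_pos: [0.5706, -0.1532, 0.1888]
tool_rot: [[0.005, -0.99, -0.143], [0.003, -0.143, 0.99], [-1.0, -0.006, 0.002]]
ft_force: [-3.4, 1.7, 12.9]
width: 0.0002
```

```bash
python3 -c "
from h import *
st()"
```

```text
t 6.9 TCP bin mm [-39.2   1.7 176.5] F bin [-3.15  2.11 12.88] w 0.0002
[[0.006, -1.0, -0.004], [0.002, -0.004, 1.0], [-1.0, -0.006, 0.002]]
```

It is flat: the TCP is at bin z 176.5, where 176 was predicted. I'll push towards the lip while holding it down.

Request:
apply_moves --targets '[{"twist": [0, 0, 0], "offset": [0.04, -0.12, 0], "grip": 1}, {"twist": [0, 0, 0], "offset": [0.04, -0.12, 0], "grip": 1}, {"twist": [0, 0, 0], "offset": [0.04, -0.12, 0], "grip": 1}]'

```text
t: 7.2
eef_pos: [0.5859, -0.1509, 0.1887]
tool_rot: [[0.002, -0.99, -0.141], [0.008, -0.141, 0.99], [-1.0, -0.003, 0.007]]
ft_force: [-6.5, 1.8, 13.9]
width: -0.0004
```

```bash
python3 -c "
from h import *
st()"
```

```text
t 7.2 TCP bin mm [-23.7   1.8 176.5] F bin [-6.21  2.72 13.95] w -0.0004
[[0.003, -1.0, -0.002], [0.007, -0.002, 1.0], [-1.0, -0.003, 0.007]]
```

Request:
apply_moves --targets '[{"twist": [0, -0.05, 0], "offset": [0.04, -0.12, 0], "grip": 1}, {"twist": [0, 0, 0], "offset": [0.04, -0.12, 0], "grip": 1}, {"twist": [0, 0, 0], "offset": [0.04, -0.12, 0], "grip": 1}]'

```text
t: 7.5
eef_pos: [0.5963, -0.1505, 0.1883]
tool_rot: [[-0.016, -0.99, -0.139], [0.017, -0.139, 0.99], [-1.0, 0.013, 0.019]]
ft_force: [-12.9, 2.0, 20.8]
width: -0.0002
```

```bash
python3 - <<'E'
from h import *
s,p=st()
im=cams.camera("side")[180:380,250:510]
cv2.imwrite("pics/d.png",cv2.resize(im,(520,400))[:,:,::-1])
E
```

```text
t 7.5 TCP bin mm [-13.4   0.8 176.1] F bin [-12.49   3.76  20.79] w -0.0002
[[-0.013, -1.0, -0.0], [0.019, -0.0, 1.0], [-1.0, 0.013, 0.019]]
```

View pics/d.png

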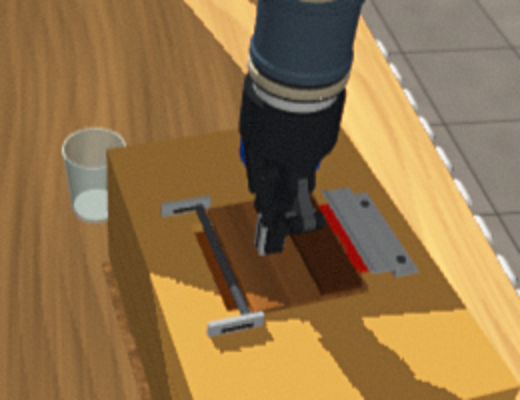

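The red edge is entering beneath the lip and the slide is about half done, so I'll keep pushing.

Request:
apply_moves --targets '[{"twist": [0, 0.18, 0], "offset": [0.03, -0.12, 0], "grip": 1}, {"twist": [0, 0, 0], "offset": [0.03, -0.12, 0], "grip": 1}, {"twist": [0, 0, 0], "offset": [0.03, -0.12, 0], "grip": 1}]'

```text
t: 7.85
eef_pos: [0.6027, -0.1507, 0.1884]
tool_rot: [[-0.038, -0.99, -0.134], [0.003, -0.134, 0.991], [-0.999, 0.037, 0.008]]
ft_force: [-11.5, 0.4, 16.3]
width: 0.0003
```

```bash
python3 -c "
from h import *
st()"
```

```text
t 7.85 TCP bin mm [ -7.   -0.3 176.1] F bin [-11.36   1.99  16.32] w 0.0003
[[-0.037, -0.999, 0.005], [0.008, 0.004, 1.0], [-0.999, 0.037, 0.008]]
```

Request:
apply_moves --targets '[{"twist": [0, 0, -0.3], "offset": [0.03, -0.12, 0], "grip": 1}, {"twist": [0, 0, -0.2], "offset": [0.03, -0.14, 0], "grip": 1}, {"twist": [0, 0, -0.2], "offset": [0.03, -0.16, 0], "grip": 1}]'

```text
t: 8.15
eef_pos: [0.6092, -0.1514, 0.1879]
tool_rot: [[0.004, -0.992, -0.13], [0.018, -0.13, 0.991], [-1.0, -0.006, 0.018]]
ft_force: [-24.5, 1.7, 24.3]
width: 0.0001
```

```bash
python3 -c "
from h import *
st()"
```

```text
t 8.15 TCP bin mm [ -0.8  -1.9 175.7] F bin [-24.01   5.07  24.33] w 0.0001
[[0.007, -1.0, 0.009], [0.018, 0.009, 1.0], [-1.0, -0.006, 0.018]]
```

Request:
apply_moves --targets '[{"twist": [0, 0.1, 0], "offset": [0.02, -0.16, 0.02], "grip": 1}, {"twist": [0, 0, 0], "offset": [0.02, -0.16, 0], "grip": 1}]'

```text
t: 8.35
eef_pos: [0.6097, -0.1514, 0.188]
tool_rot: [[-0.027, -0.992, -0.125], [0.014, -0.125, 0.992], [-1.0, 0.026, 0.017]]
ft_force: [-20.2, 2.5, 20.7]
width: 0.0
```

Request:
apply_moves --targets '[{"twist": [0, 0, 0], "offset": [0.01, -0.16, 0], "grip": 1}, {"twist": [0, 0, 0], "offset": [0.01, -0.16, 0], "grip": 1}]'

```text
t: 8.55
eef_pos: [0.6103, -0.1515, 0.1883]
tool_rot: [[-0.062, -0.991, -0.12], [0.02, -0.121, 0.992], [-0.998, 0.059, 0.028]]
ft_force: [-20.2, 2.2, 19.0]
width: -0.0001
```

```bash
python3 - <<'E'
from h import *
s,p=st()
im=cams.camera("side")[180:380,250:510]
cv2.imwrite("pics/e.png",cv2.resize(im,(520,400))[:,:,::-1])
E
```

```text
t 8.55 TCP bin mm [  0.4  -2.1 176. ] F bin [-19.71   5.    19.04] w -0.0001
[[-0.059, -0.998, 0.019], [0.029, 0.018, 0.999], [-0.998, 0.059, 0.028]]
```

View pics/e.png

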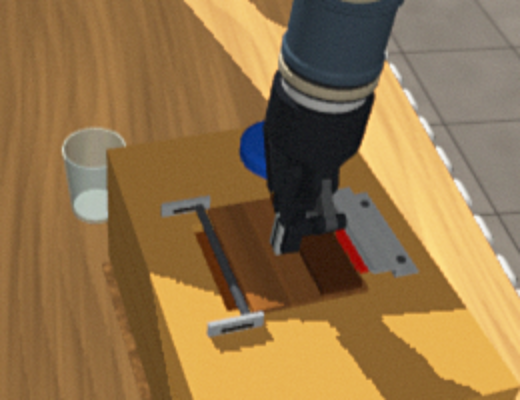

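Between the flat pose and now the hinge rod has moved about 23 px in the crop, from (178,210) to (200,207), or about 22 mm. The fingers are stalled against the step at 20 N, so the slide is at its stop. I'll back off, lift clear and check with the arm away.

Request:
apply_moves --targets '[{"twist": [0, 0, 0], "offset": [-0.1, 0.06, 0], "grip": 1}, {"twist": [0, 0, 0], "offset": [-0.4, 0.1, 0], "grip": 1}, {"twist": [0, 0, 0], "offset": [-0.8, 0.3, 0], "grip": 1}, {"twist": [0, 0, 0], "offset": [-0.8, 0.5, 0], "grip": 1}, {"twist": [0, 0, 0], "offset": [-0.6, 0.8, 0], "grip": 1}, {"twist": [0, 0, 0], "offset": [-0.2, 0.8, 0], "grip": 1}, {"twist": [0, 0, 0], "offset": [0, 0.5, 0], "grip": 1}, {"twist": [0, 0, 0], "offset": [0, 0, 0], "grip": 1}]'

```text
t: 9.4
eef_pos: [0.4598, -0.1756, 0.3459]
tool_rot: [[-0.073, -0.99, -0.117], [0.021, -0.119, 0.993], [-0.997, 0.07, 0.029]]
ft_force: [0.4, -1.0, -0.6]
width: -0.0002
```

```bash
python3 - <<'E'
from h import *
s,p=st()
for c,(x0,y0,w,h) in {"side":(270,220,260,190)}.items():
    im=cams.camera(c)[:,:,::-1];S=3
    im=cv2.resize(im[y0:y0+h,x0:x0+w],None,fx=S,fy=S,interpolation=cv2.INTER_CUBIC)
    def poly(P,col): cv2.polylines(im,[((proj(c,b2w(q,P))-[x0,y0])*S).astype(int)],True,col,1)
    for sl,col in((.022,(255,255,0)),(.012,(255,0,255))):
        poly(flp(.02,sl,np.array([6,106,106,6])/1e3,np.array([60,60,-60,-60])/1e3,.0025),col)
    cv2.imwrite("pics/f.png",im)
top=cams.camera("top")[100:290,300:540];cv2.imwrite("pics/g.png",cv2.resize(top,None,fx=3,fy=3)[:,:,::-1])
E
```

```text
t 9.4 TCP bin mm [-152.    -5.1  333.7] F bin [ 0.24 -1.   -0.63] w -0.0002
[[-0.069, -0.997, 0.022], [0.03, 0.02, 0.999], [-0.997, 0.07, 0.029]]
```

View pics/f.png

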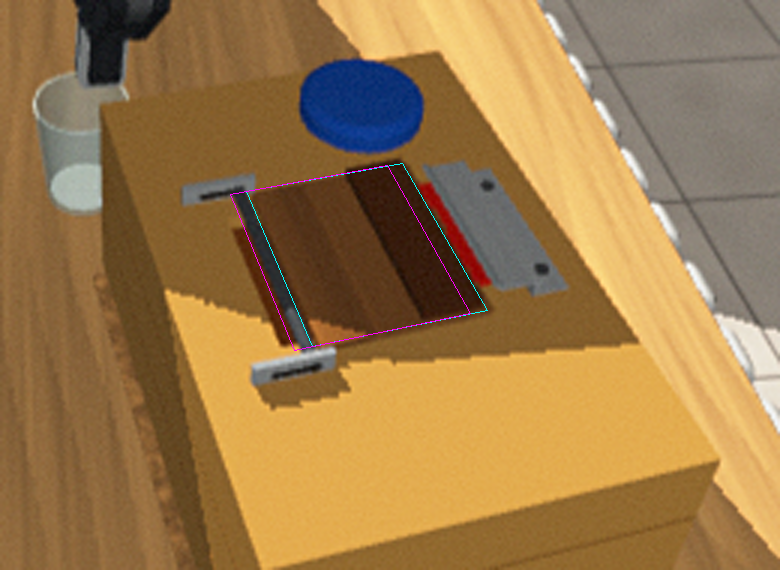

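The flap lies flat and closed with the arm away. The plate outline matches the 0.022 slide overlay, about 5 mm of red shows before the lip as expected, and the lid and cup are at the same pixels as before. I'll hand it in.

```bash
python3 - <<'E'
from h import *
from workcell import spotter,workorder
for c,t in(("top","bowl"),("top","cup"),("side","tub_lid")):
    cams.camera(c);print(t,[np.round(d["at"]) for d in spotter.trace(c,t)[:1]])
st();print(workorder.job_done())
E
```

```text
bowl []
cup [array([307., 276.])]
tub_lid [array([390., 252.])]
t 9.8 TCP bin mm [-148.2   -3.7  332. ] F bin [-0.72 -0.53 -0.34] w -0.0001
[[-0.072, -0.997, 0.018], [0.029, 0.016, 0.999], [-0.997, 0.073, 0.028]]
the job is handed in; nothing more can be done
None
```

The hatch is closed and the job is handed in at 9.8 s. I folded the flap down with shut fingertips on its outer face, then repositioned behind the step. There I pressed the flap flat and pushed it towards the lip until it stalled at about 20 N.

- **Flap:** with the arm lifted away it stayed flat. Its outline matches a slide of about 22 mm, and only the expected 5 mm or so of red shows in front of the lip.
- **Sliding:** the flap seems to have reached its stop mostly by being dragged under the pressing fingertips. The fingers then slid on to the step and pushed there.
- **Other objects:** the cup and lid are within a pixel of where they began. The detector returned nothing for the bowl in the last check, so its position wasn't re-measured; the arm stayed well away from it.
- **Forces:** the highest reading I saw was about 34 N in total at the wrist. At the end the robot was clear of everything and the force readings were near zero.

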